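# Hold the bossed bracket up to the 3D scanner

## Task

Three dark castings stand on the turntable's fixture plate: take the bracket with the round boss and hold it up to the 3D scanner, foot down, with the middle of the boss face 18 cm straight out from the middle lens and looking squarely into it (the scanner looks down at a slant, so the bracket must lean back to match, without leaning sideways). Finish still holding it there, motionless in the gripper. Leave the scanner, the other castings and everything else on the table where they are.

Things in the scene. Friction and masses are not known exactly. Their poses are not given: they have to be found in the camera images.
- bracket_center (a point): Part to present: dark grey cast bracket, 0.15-0.31 kg, 95 mm high. Foot 60(x) x 50(y) x 10 mm; centred on it a wall 16(x) x 36(y) mm, from 10 to 95 mm up; on the wall's +x side a round boss, 32 mm across, 12 mm proud, axis 40 mm above the underside, bare metal end with dark bore. Point: in the wall's middle, 47.5 mm above the underside; z up, x out of the boss. Grip the wall's 36 or 16 mm above the boss.
- bracket_boss (a point): Centre of the boss's end face on that bracket: at x +20, y 0, z -7.5 mm from bracket_center, 40 mm above the underside. Same axes as bracket_center: x points out of the boss face.
- scan_spot (a point): Where the boss face's centre belongs: in the air 180 mm straight out from the scanner's middle lens, 0.22 to 0.31 m above the table. Axes are the scanner head's: x points from the spot to the lens (upward too: the head is tipped down 0.25 to 0.65 rad), y lies level along the head, z is the head's own up. The bracket is right when its x, y, z point the same ways as these.
- lens (a point): Front centre of the middle, largest lens (44 mm) of the scanner head: a grey box 70 x 190 x 62 mm, three lenses in a row on its dark front, hinged in a fork. Hinge 0.36 m above the table, lens 45 mm in front of it. Same axes as scan_spot; the head looks along -x. The hinge is stiff but not locked: do not bump it.
- scanner: The scanner's fixed stand: 150 x 180 mm foot, aluminium column and a fork (0.37 m high) that carries the head; origin on the table below the head's hinge, its -x is the side the scanner looks to.
- fixture: Fixed turntable disc, 370 mm across, with a 280 x 280 mm aluminium plate, top 30 mm above the table; origin at its centre on the table. Four fixed mushroom supports stand 40 mm above the plate: one at the centre, three 118 mm out (at 0 and +-120 degrees from its x). The three castings stand upright about 92 mm out between the outer ones.
- plain_center (a point): Other casting, to be left alone: same foot and wall (95 mm high) but no boss. Point 47.5 mm above its underside.
- yoke_center (a point): Other casting, to be left alone: same foot with two upright cheeks (60 mm high in all). Point 30 mm above its underside.
- cal_plate: Bystander: white plate 100 x 140 x 9 mm with dots, lying flat; origin under its centre.
- can: Bystander: plain aluminium can 54 mm in diameter, 150 mm high; origin under its centre.
- driver: Bystander: screwdriver lying on the table.
- collar: Bystander: steel ring 40 mm in diameter, 16 mm high, lying on the plate near a corner; origin under its centre.
- spare_support: Bystander: loose mushroom support, 32 mm in diameter, 42 mm high, upright on the plate near a corner; origin under its centre.
- gauge_block: Bystander: steel block 35 x 75 x 30 mm; origin under its centre.
Mind the look-alikes: they are no part of the job. Leave any yellow look-alike of the part that bears bracket_center alone.

How it is judged:
On the way:
1. the bossed bracket has been picked up by the gripper, clear of the plate (height (world z) of bracket_center above 0.13 m and contact force between bracket and the fingers above 1 N), for 0.2 s.
At the end, for the whole second after the job is handed in: Held by the fingers alone, in the air, at rest; boss face centre within 20 mm of the scan spot; boss axis and upright axis each within 0.17 rad of the scanner head's, boss to the lens, foot down; scan spot moved under 15 mm, other things under 30 mm (distance between bracket_boss and scan_spot below 0.02 m and angle between the x axis of bracket_boss and the x axis of scan_spot, either way round below 0.17 rad and angle between the z axis of bracket_boss and the z axis of scan_spot, either way round below 0.17 rad and angle between bracket_boss's own x axis and vertical below 1.55 rad and angle between bracket_boss's own z axis and vertical below 1.1 rad and height (world z) of bracket_center above 0.15 m and contact force between bracket and the fingers above 1 N and contact force between bracket and scanner below 0.2 N and contact force between bracket and fixture below 0.2 N and linear speed of bracket below 0.02 m/s and angular speed of bracket below 0.15 rad/s and distance of scan_spot from where it was at the start of the episode below 0.015 m and not (distance of plain_center from where it was at the start of the episode above 0.03 m) and not (distance of yoke_center from where it was at the start of the episode above 0.03 m) and not (distance of cal_plate from where it was at the start of the episode above 0.03 m) and not (distance of can from where it was at the start of the episode above 0.03 m) and not (distance of driver from where it was at the start of the episode above 0.03 m) and not (distance of collar from where it was at the start of the episode above 0.03 m) and not (distance of spare_support from where it was at the start of the episode above 0.03 m) and not (distance of gauge_block from where it was at the start of the episode above 0.03 m)); the arm keeps its last pose, push and grip.
It fails at once if another casting or a bystander is moved by more than 30 mm (distance of any of plain_center, yoke_center, cal_plate, can, driver, collar, spare_support, gauge_block from where it was at the start of the episode above 0.03 m).
It fails at once if the scanner is knocked out of its aim (scan spot moved by more than 15 mm) (distance of scan_spot from where it was at the start of the episode above 0.015 m).
It also fails if it takes over 32 s, if anything falls off the work surface, if the arm or the gripper's body presses on something with over 40 N, if the wrist force passes 120 N, or if a joint passes its speed limit or range.

## Robot

A 7-joint arm with a two-finger parallel gripper is mounted at the origin on the work surface. World frame = base frame: x ahead of the robot, y to its left, z up, the work surface at z = 0. Lengths are in m, angles in rad, forces in N, time in s.
With the tool pointing down it reaches from about 0.35 to 0.9 m from the base axis. Payload 8.1 kg.
Tool frame: the origin (TCP) lies between the finger pads; the fingertips stand 14 mm ahead of it and the grasp point (between the pads) lies 5 mm behind it; z points along the fingers, y is the direction in which the jaws open and shut (so a half turn about z gives the same grasp; the last joint's range is limited). The gripper opens to 85 mm and grips with 20 to 120 N. Pads are 22 mm wide; open, the fingers measure 114 mm over their backs; the gripper's body (76 mm by 85 mm) begins 54 mm behind the grasp point. The pads swing forward as they close: fully open they stand 13 mm farther back than shut.
Start: joints at [-0.103, 0.434, 0.025, 1.573, -0.012, 1.134, -0.075], TCP at [0.625, -0, 0.222] pointing down, gripper open.
Joint ranges: [-2.62, 2.62], [-0.44, 2.09], [-1.27, 1.32], [0.08, 2.57], [-1.32, 4.46], [0.12, 2], [-2.74, 2.74]. Speed limits (rad/s): [2.22, 2.22, 3.01, 3.01, 3.14, 3.14, 3.14].

## Interface

Orientations are given as a unit quaternion [w, x, y, z].
In Python, from bench import r, capture, calibration gives the robot as it stands. The module is installed in compiled form; this text tells all that it offers.
- The arm moves only by the tool send_rows, never from a script. Its argument "deltas" is a list that holds one entry, the list of rows, each a list of 5 numbers: the shift along the tool's x, y, z in m, then the turn about the tool's z in degrees, then the finger opening in m, from 0 to 0.0854. In form: [[[dx, dy, dz, roll, hand], ...]]. A call has 1 to 12 rows; each row is the pose to reach, as a shift and turn from the pose measured when the call began, along the tool's axes at that moment; what a row does not reach only later rows make up. A row lasts 1/10 s, in which the tool goes at most 50 mm and 8.59 degrees, less where a joint would pass 70% of its speed; a pose out of reach is approached as far as the arm can. A call with a gripper value outside its range is refused whole. The fingers move at their own pace and stop on an object; "grip_force" is the grip in N (left out, the last holds). Time passes only in rows, so rows that repeat a pose let the fingers close. It gives the time, the measured TCP pose, the force and the opening at its end, in the units of the state.
- r.sense(): the state, without advancing time (a new reading comes with each control period).
- capture(name): name is "scene" or "side" or "wrist"; returns the picture (384x512x3 uint8, blue, green, red); there is no depth.
- calibration(name): a dict with "intrinsics" (3x3 intrinsics, pixels), "R" (3x3) and "t" (3): a world point X has camera coordinates R X + t; the wrist camera has in their place "mount" (4x4, takes a point from camera to tool coordinates, whose origin is the TCP and whose axes are the flange's). Camera axes: x right, y down, z forward; pixel columns grow to the right and rows downward; lengths in m; the calibration is good to about 2 mm. A picture is of the moment at which its call begins: read the wrist's pose just before it. calibration takes no time and is no camera call.
- r.close_job(): hands the job in, once; it reports no verdict.
The state is a dict: "time_s": time; "joints": joint angles; "dq": joint speeds; "tau": joint torques, N m; "tcp_pos": TCP position; "ee_rot": TCP orientation; "ft_force": force on the tool from outside, world axes, zero at the start; "torque": the same for the moment, N m; "grip_width": finger opening in m.
Only numpy, scipy, OpenCV 4.12 (cv2) and the standard library are available. Lean on these libraries where they do the work, as an engineer would, in place of code of your own. Each camera call takes 0.05 s, during which the arm holds its last target.

## Working session

There is one attempt and no reset: what is moved stays moved. The work goes in short steps, Python scripts to look and compute and a tool call to move; the robot and the scene stay as the last step left them, time stands still between calls to the robot, and variables do not carry over. Pictures are saved under pics/ and viewed, and the job is handed in when it is done.

Besides the shell and the picture viewer there is one more tool, called after "Call:" as a command line: name --argument value ..., lists and objects as JSON in quotes. send_rows: Moves the arm, as the interface text tells. Its arguments: {"type":"object","properties":{"deltas":{"type":"array","items":{"type":"array","items":{"type":"array","items":{"type":"number"}}}},"grip_force":{"type":"number"}},"required":["deltas"]}

```bash
mkdir -p pics
cat > h.py <<'E'
import numpy as np, cv2
from bench import r, capture, calibration
from scipy.spatial.transform import Rotation as Ro
def cam(name,s=None):
    c=calibration(name);K=np.array(c["intrinsics"])
    if name=="wrist":
        s=s or r.sense();q=s["ee_rot"];T=np.eye(4);T[:3,:3]=Ro.from_quat([q[1],q[2],q[3],q[0]]).as_matrix();T[:3,3]=s["tcp_pos"]
        M=np.linalg.inv(T@np.array(c["mount"]));return K,M[:3,:3],M[:3,3]
    return K,np.array(c["R"]),np.array(c["t"]).ravel()
def ray(C,uv):
    K,R,t=C;d=R.T@np.linalg.inv(K)@np.array([uv[0],uv[1],1.]);return -R.T@t,d/np.linalg.norm(d)
def onz(C,uv,z):
    o,d=ray(C,uv);return o+d*(z-o[2])/d[2]
def tri(C1,a,C2,b):
    A=[];B=[]
    for C,u in((C1,a),(C2,b)):
        o,d=ray(C,u);P=np.eye(3)-np.outer(d,d);A.append(P);B.append(P@o)
    X=np.linalg.lstsq(np.vstack(A),np.hstack(B),rcond=None)[0];return X
def proj(C,X):
    K,R,t=C;p=K@(R@np.asarray(X)+t);return p[:2]/p[2]
E
python3 - <<'E'
from h import *
s=r.sense();print({k:np.round(v,3).tolist() for k,v in s.items()})
for n in("scene","side","wrist"):
    C=cam(n);print(n,C[0][0,0],np.round(-C[1].T@C[2],3),np.round(C[1][2],3))
    im=capture(n);cv2.imwrite(f"pics/{n}0_raw.png",im);cv2.imwrite(f"pics/{n}0.png",cv2.resize(im,(800,600),interpolation=cv2.INTER_CUBIC))
E
```

```text
{'time_s': 0.0, 'joints': [-0.103, 0.435, 0.025, 1.574, -0.012, 1.134, -0.075], 'dq': [-0.003, -0.0, -0.001, -0.001, -0.0, -0.0, -0.001], 'tau': [0.0, -67.046, 1.025, -31.62, 0.016, 0.013, -0.0], 'tcp_pos': [0.624, -0.0, 0.221], 'ee_rot': [-0.001, 0.707, 0.707, -0.001], 'ft_force': [-0.513, -0.329, 0.2], 'torque': [0.07, 0.015, 0.027], 'grip_width': 0.086}
scene 357.28675965374634 [ 1.076 -0.905  0.938] [-0.446  0.698 -0.56 ]
side 422.73118193713685 [-0.164 -0.686  0.863] [ 0.566  0.608 -0.557]
wrist 283.6114133882231 [0.624 0.074 0.374] [-0.001 -0.29  -0.957]
```

View pics/scene0.png

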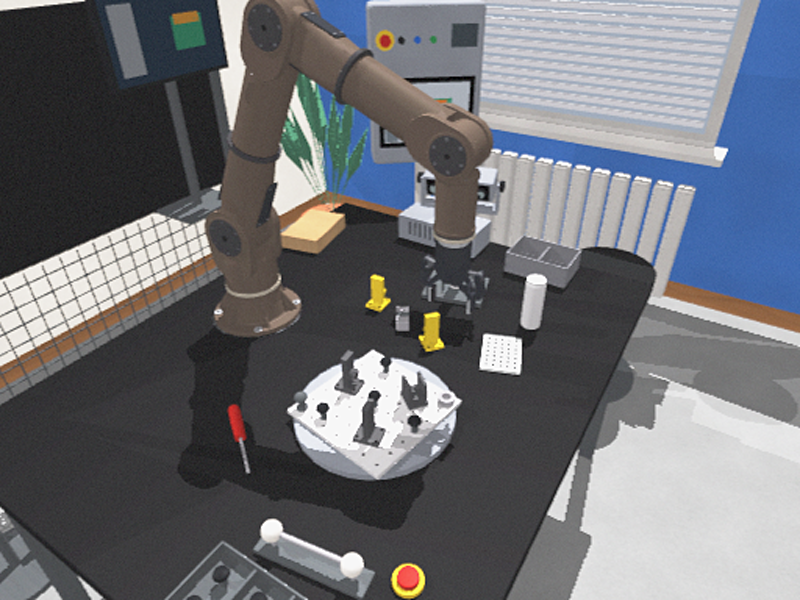

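View pics/side0.png

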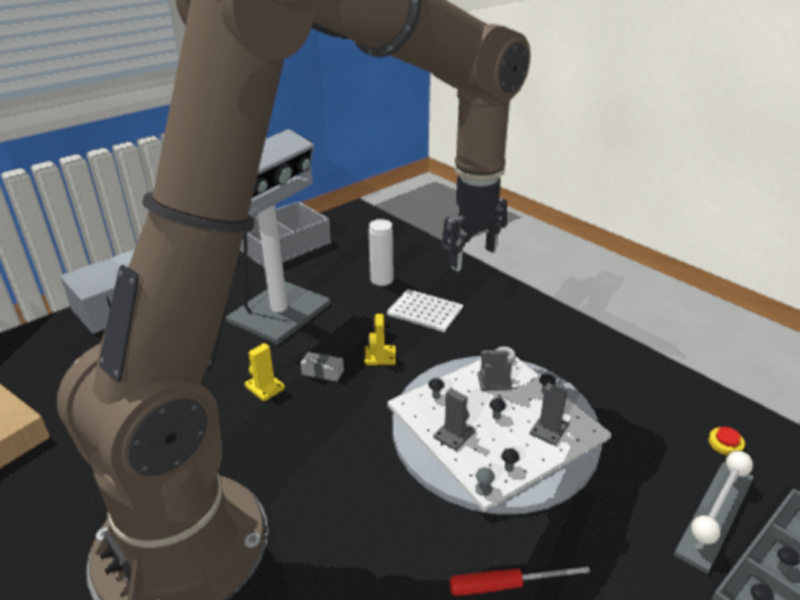

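View pics/wrist0.png

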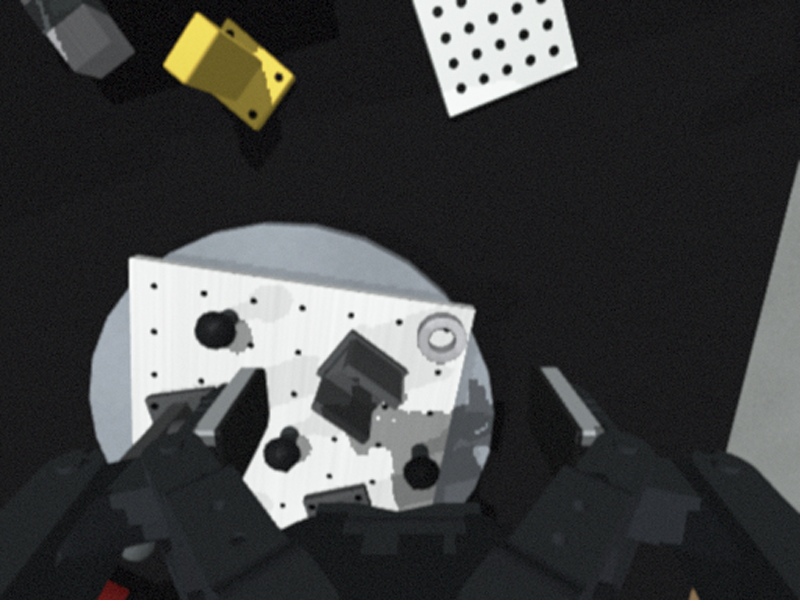

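Run:
```python
from h import *
a=cv2.imread("pics/scene0_raw.png")[215:310,180:300];b=cv2.imread("pics/side0_raw.png")[215:330,245:395];c=cv2.imread("pics/side0_raw.png")[75:220,135:225];d=cv2.imread("pics/scene0_raw.png")[95:165,250:330]
cv2.imwrite("pics/z1.png",cv2.resize(a,(758,600),interpolation=cv2.INTER_CUBIC))
cv2.imwrite("pics/z2.png",cv2.resize(b,(780,598),interpolation=cv2.INTER_CUBIC))
x=cv2.resize(c,(372,600),interpolation=cv2.INTER_CUBIC);y=cv2.resize(d,(420,368),interpolation=cv2.INTER_CUBIC)
o=np.zeros((600,800,3),np.uint8);o[:,:372]=x;o[:368,380:800]=y
cv2.imwrite("pics/z3.png",o)
```

```text
(no output)
```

View pics/z1.png

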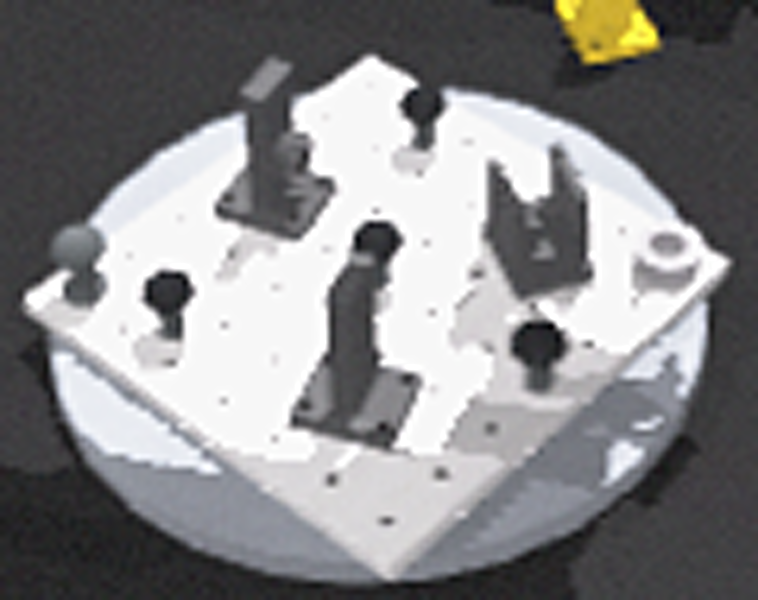

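View pics/z2.png

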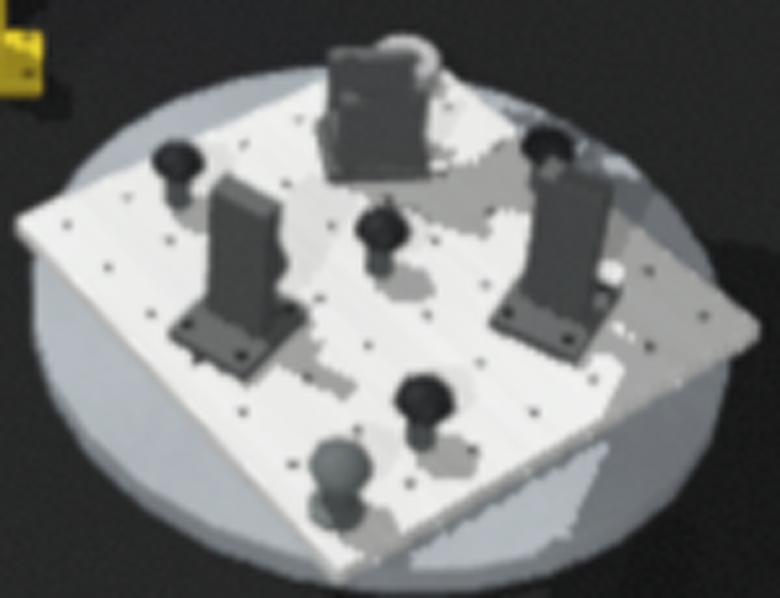

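View pics/z3.png

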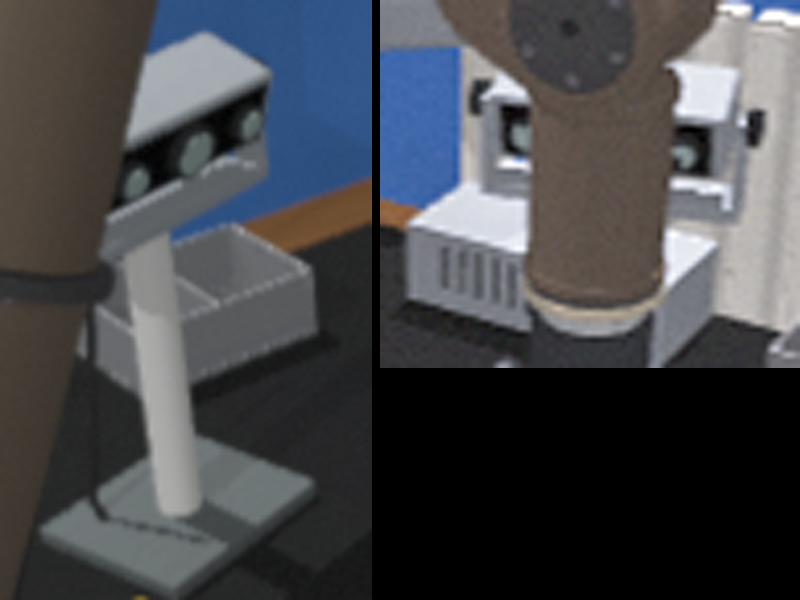

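Run:
```python
from h import *
S=cam("side");C=cam("scene");W=cam("wrist")
s2=lambda p:(p[0]/5.2+245-.4,p[1]/5.2+215-.4)
c2=lambda p:(p[0]/6.317+180-.4,p[1]/6.317+215-.4)
P=lambda n,x:print(n,np.round(x,4))
for n,p in dict(L=(170,328),F=(240,370),R=(308,318)).items():P("side foot"+n,onz(S,s2(p),.040))
for n,p in dict(L=(217,205),F=(297,238),R=(335,187)).items():P("scene foot"+n,onz(C,c2(p),.040))
for n,p in dict(a=(210,192),b=(228,177),c=(281,206),d=(264,218)).items():P("side top"+n,onz(S,s2(p),.125))
for n,p in dict(a=(240,97),b=(270,57),c=(293,68),d=(263,103)).items():P("scene top"+n,onz(C,c2(p),.125))
for n,p in dict(c=(383,230),o=(425,398),l=(178,160),r=(547,145)).items():P("side mush"+n,onz(S,s2(p),.065))
for n,p in dict(c=(377,240),o=(168,292),l=(423,105),r=(538,342)).items():P("scene mush"+n,onz(C,c2(p),.065))
for n,p in dict(L=(18,225),F=(340,578),R=(758,325)).items():P("side plate"+n,onz(S,s2(p),.030))
for n,p in dict(L=(25,295),F=(388,578),R=(732,262),B=(372,55)).items():P("scene plate"+n,onz(C,c2(p),.030))
```

```text
side footL [ 0.4089 -0.127   0.04  ]
side footF [ 0.4148 -0.1711  0.04  ]
side footR [ 0.4662 -0.1698  0.04  ]
scene footL [ 0.4224 -0.1722  0.04  ]
scene footF [ 0.4779 -0.17    0.04  ]
scene footR [ 0.4717 -0.1239  0.04  ]
side topa [ 0.4281 -0.1326  0.125 ]
side topb [ 0.4424 -0.1309  0.125 ]
side topc [ 0.4466 -0.1631  0.125 ]
side topd [ 0.4343 -0.1633  0.125 ]
scene topa [ 0.4413 -0.1656  0.125 ]
scene topb [ 0.4345 -0.1287  0.125 ]
scene topc [ 0.4515 -0.1298  0.125 ]
scene topd [ 0.4553 -0.163   0.125 ]
side mushc [ 0.5223 -0.169   0.065 ]
side musho [ 0.4498 -0.2589  0.065 ]
side mushl [ 0.4814 -0.058   0.065 ]
side mushr [ 0.6394 -0.1853  0.065 ]
scene mushc [ 0.533  -0.1685  0.065 ]
scene musho [ 0.46   -0.2604  0.065 ]
scene mushl [ 0.4916 -0.0599  0.065 ]
scene mushr [ 0.6478 -0.1869  0.065 ]
side plateL [ 0.4081 -0.0095  0.03  ]
side plateF [ 0.3644 -0.2846  0.03  ]
side plateR [ 0.6428 -0.3243  0.03  ]
scene plateL [ 0.3687 -0.2785  0.03  ]
scene plateF [ 0.6489 -0.3299  0.03  ]
scene plateR [ 0.6924 -0.0479  0.03  ]
scene plateB [ 0.4137 -0.0024  0.03  ]
```

Call:
send_rows --deltas '[[[-0.04, -0.05, 0, 8.5, 0.085], [-0.08, -0.1, 0, 17, 0.085], [-0.12, -0.15, 0, 25.5, 0.085], [-0.147, -0.182, 0, 34, 0.085], [-0.147, -0.182, 0, 42.5, 0.085], [-0.147, -0.182, 0, 51, 0.085], [-0.147, -0.182, 0, 59.5, 0.085], [-0.147, -0.182, 0, 68, 0.085], [-0.147, -0.182, 0, 76.5, 0.085], [-0.147, -0.182, 0, 85, 0.085], [-0.147, -0.182, 0, 85, 0.085], [-0.147, -0.182, 0, 85, 0.085]]]'

```text
time_s: 1.35
tcp_pos: [0.4425, -0.1469, 0.221]
ee_rot: [0.0, 0.999, 0.046, -0.001]
ft_force: [0.2, 0.7, -0.3]
grip_width: 0.085
```

```bash
python3 - <<'E'
from h import *
s=r.sense();print({k:np.round(v,3).tolist() for k,v in s.items()})
for n in("scene","side","wrist"):
    im=capture(n);cv2.imwrite(f"pics/{n}1_raw.png",im)
    if n!="side":cv2.imwrite(f"pics/{n}1.png",cv2.resize(im,(800,600),interpolation=cv2.INTER_CUBIC))
E
python3 - <<'E'
import cv2,numpy as np
c=cv2.imread("pics/side1_raw.png")[75:230,110:225];d=cv2.imread("pics/scene1_raw.png")[85:180,245:330]
x=cv2.resize(c,None,fx=3.8,fy=3.8,interpolation=cv2.INTER_CUBIC);y=cv2.resize(d,None,fx=4,fy=4,interpolation=cv2.INTER_CUBIC)
o=np.zeros((600,800,3),np.uint8);o[:x.shape[0],:x.shape[1]]=x;o[:y.shape[0],450:450+y.shape[1]]=y
cv2.imwrite("pics/z4.png",o)
E
```

```text
{'time_s': 1.35, 'joints': [-0.063, 0.173, 0.314, 1.963, -0.062, 1.017, -1.2], 'dq': [0.007, 0.001, -0.004, -0.001, -0.0, 0.001, 0.003], 'tau': [-0.148, -41.948, 2.101, -29.597, 0.01, 0.011, -0.462], 'tcp_pos': [0.442, -0.147, 0.221], 'ee_rot': [0.0, 0.999, 0.046, -0.001], 'ft_force': [0.238, 0.72, -0.333], 'torque': [0.002, 0.027, -0.075], 'grip_width': 0.085}
```

View pics/z4.png

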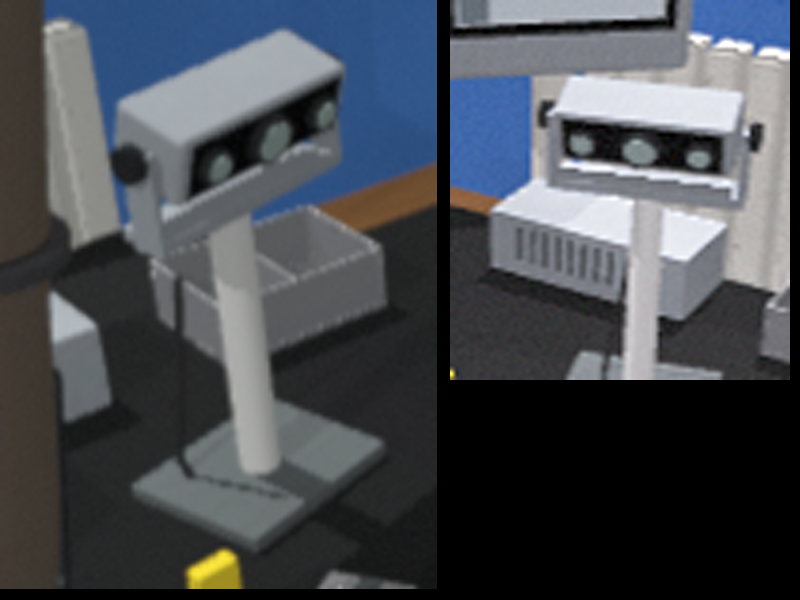

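View pics/wrist1.png

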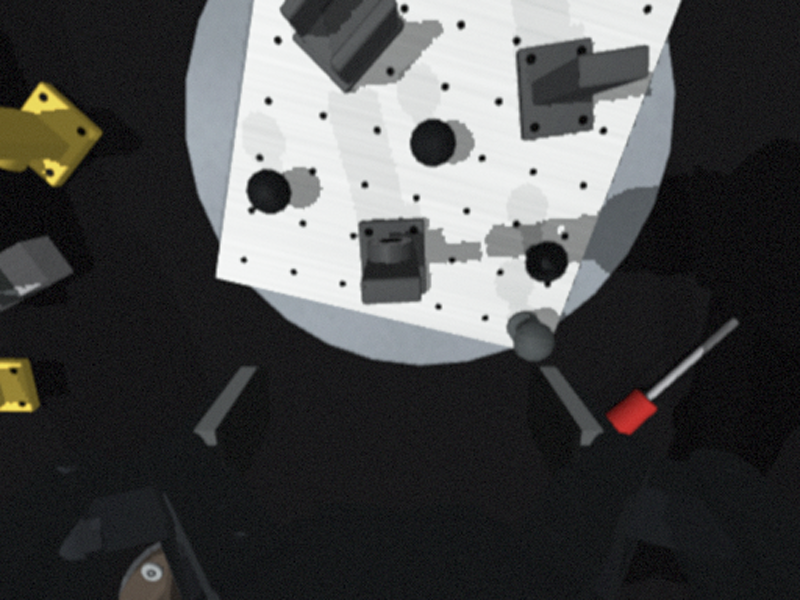

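View pics/scene1.png

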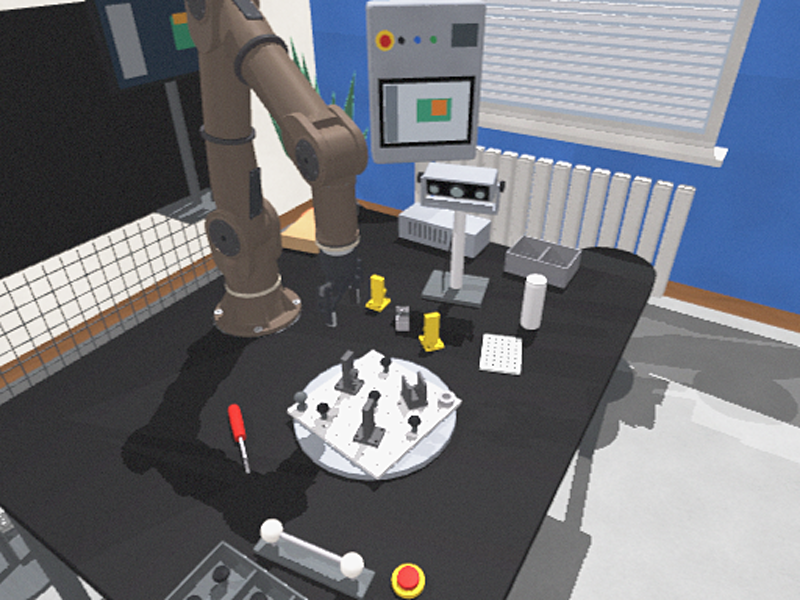

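Run:
```python
import cv2,numpy as np
c=cv2.imread("pics/side1_raw.png")[80:142,135:205];d=cv2.imread("pics/scene1_raw.png")[98:142,262:328];w=cv2.imread("pics/wrist1_raw.png")[130:200,215:290]
o=np.zeros((600,800,3),np.uint8)
f=lambda a,s:cv2.resize(a,None,fx=s,fy=s,interpolation=cv2.INTER_CUBIC)
x=f(c,5);y=f(d,6);w=f(w,4)
o[:x.shape[0],:x.shape[1]]=x;o[:y.shape[0],400:400+y.shape[1]]=y;o[315:595,0:300]=w
cv2.imwrite("pics/z5.png",o)
```

```text
(no output)
```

View pics/z5.png

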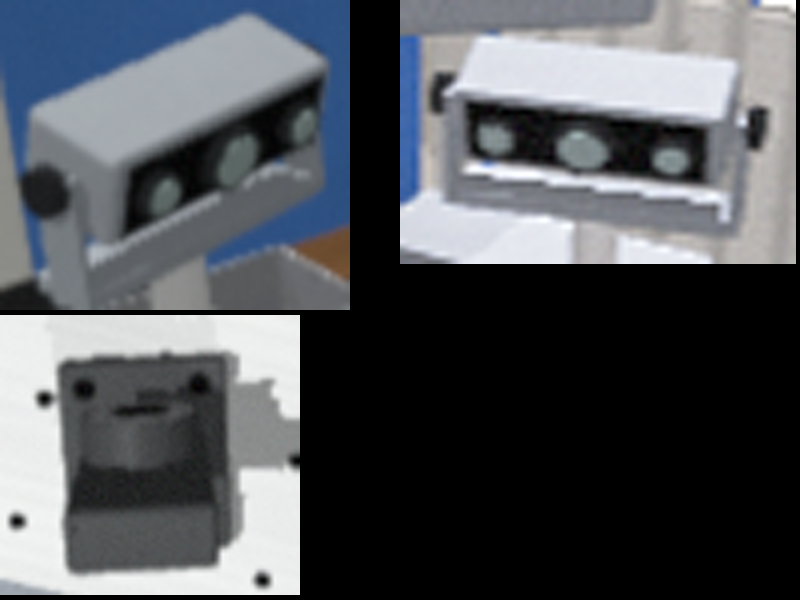

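Run:
```python
from h import *
S=cam("side");C=cam("scene");W=cam("wrist")
s=lambda p:(p[0]/5+135-.4,p[1]/5+80-.4)
c=lambda p:((p[0]-400)/6+262-.4,p[1]/6+98-.4)
w=lambda p:(p[0]/4+215-.4,(p[1]-315)/4+130-.4)
sp=dict(BL=(30,110),BR=(250,15),FR=(325,62),FL=(113,165),l1=(165,190),l2=(237,158),l3=(300,125),k=(45,190))
cp=dict(BL=(475,38),BR=(737,62),FR=(728,122),FL=(455,92),l1=(495,138),l2=(583,148),l3=(671,158),k=(438,92))
X={}
for k in sp:
    X[k]=tri(S,s(sp[k]),C,c(cp[k]));print(k,np.round(X[k],4),np.round(proj(S,X[k])-s(sp[k]),1),np.round(proj(C,X[k])-c(cp[k]),1))
y=X['FR']-X['FL']+X['BR']-X['BL']; y2=X['l3']-X['l1']
print('along',np.degrees(np.arctan2(y[1],y[0])),np.degrees(np.arctan2(y2[1],y2[0])),np.linalg.norm(y)/2,np.linalg.norm(y2))
b=X['BL']+X['BR']-X['FL']-X['FR'];print('tilt',np.arctan2(b[2],np.hypot(*b[:2])),np.linalg.norm(b)/2, 'heading',np.degrees(np.arctan2(b[1],b[0])))
for k in('L','R'):
    b=X['B'+k]-X['F'+k];print(k,np.linalg.norm(b),np.arctan2(b[2],np.hypot(*b[:2])))
for p in((70,513),(217,505),(215,563),(70,572)):print('wall',np.round(onz(W,w(p),.125),4))
for p in((60,365),(225,355)):print('foot',np.round(onz(W,w(p),.04),4))
```

```text
BL [0.3506 0.3809 0.3941] [0.2 0.5] [ 0.1 -0.4]
BR [0.531  0.4286 0.3947] [0.  0.1] [ 0.  -0.1]
FR [0.5497 0.3769 0.3735] [0.1 0.2] [ 0.  -0.2]
FL [0.3672 0.3244 0.3752] [0.1 0.2] [ 0.  -0.1]
l1 [0.399  0.3264 0.3485] [0.2 0.5] [ 0.1 -0.4]
l2 [0.4587 0.3432 0.3468] [0.  0.1] [ 0.  -0.1]
l3 [0.5169 0.3613 0.3458] [0.  0.1] [ 0.  -0.1]
k [0.3374 0.3517 0.3598] [0.1 0.2] [ 0.  -0.1]
along 15.436932893272742 16.470230560014144 0.18820673725163833 0.12301393654966764
tilt 0.33815131404255305 0.06038208135017159 heading 108.05102353438035
L 0.061886219459249894 0.3095154624992569
R 0.0589794270804736 0.3679005528042661
wall [ 0.4454 -0.1264  0.125 ]
wall [ 0.4502 -0.1595  0.125 ]
wall [ 0.4364 -0.1605  0.125 ]
wall [ 0.4313 -0.1273  0.125 ]
foot [ 0.466  -0.1157  0.04  ]
foot [ 0.4733 -0.1636  0.04  ]
```

Run:
```python
from h import *
W=cam("wrist");C=cam("scene")
f=lambda p:(p[0]*.64-.2,p[1]*.64-.2)
for n,p,z in(("mush l",(268,190),.060),("mush c",(433,142),.06),("mush o",(546,262),.06),("yel1 near corner",(102,132),.01),("yel1 corner",(58,187),.01),("gauge top corner",(73,268),.03),("yel2 corner",(38,360),.01),("yel2",(38,411),.01)):print(n,np.round(onz(W,f(p),z),3))
for n,p,z in(("yel1 foot R",(445,345),.005),("yel1 top",(432,315),.095),("yel2 foot",(377,306),.005),("yel2 top",(376,278),.095),("gauge",(402,315),.03)):print(n,np.round(onz(C,f(p),z),3))
```

```text
mush l [ 0.486 -0.053  0.06 ]
mush c [ 0.527 -0.163  0.06 ]
mush o [ 0.453 -0.254  0.06 ]
yel1 near corner [0.513 0.089 0.01 ]
yel1 corner [0.468 0.128 0.01 ]
gauge top corner [0.408 0.11  0.03 ]
yel2 corner [0.312 0.166 0.01 ]
yel2 [0.259 0.174 0.01 ]
yel1 foot R [0.549 0.138 0.005]
yel1 top [0.512 0.128 0.095]
yel2 foot [0.292 0.194 0.005]
yel2 top [0.286 0.203 0.095]
gauge [0.397 0.164 0.03 ]
```

Call:
send_rows --deltas '[[[-0.001, -0.0015, 0.03, -3, 0.085], [-0.001, -0.0015, 0.06, -3.2, 0.085], [-0.001, -0.0015, 0.09, -3.2, 0.085], [-0.001, -0.0015, 0.11, -3.2, 0.085], [-0.001, -0.0015, 0.12, -3.2, 0.085], [-0.001, -0.0015, 0.12, -3.2, 0.085], [-0.001, -0.0015, 0.12, -3.2, 0.085]]]' --grip_force 25

```text
time_s: 2.2
tcp_pos: [0.4418, -0.1459, 0.1018]
ee_rot: [0.0, 0.997, 0.073, -0.0]
ft_force: [-0.6, 0.5, 1.4]
grip_width: 0.0852
```

Run:
```python
from h import *
for n in("scene","side","wrist"):
    im=capture(n);cv2.imwrite(f"pics/{n}2_raw.png",im)
o=np.zeros((600,800,3),np.uint8)
a=cv2.resize(cv2.imread("pics/wrist2_raw.png")[150:384,100:420],(400,292))
b=cv2.resize(cv2.imread("pics/side2_raw.png")[200:330,245:395],(400,346))
c=cv2.resize(cv2.imread("pics/scene2_raw.png")[190:310,180:300],(390,390))
o[:292,:400]=a;o[:390,405:795]=c;o[295:600,:400]=b[:305]
cv2.imwrite("pics/z6.png",o)
```

```text
(no output)
```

View pics/z6.png

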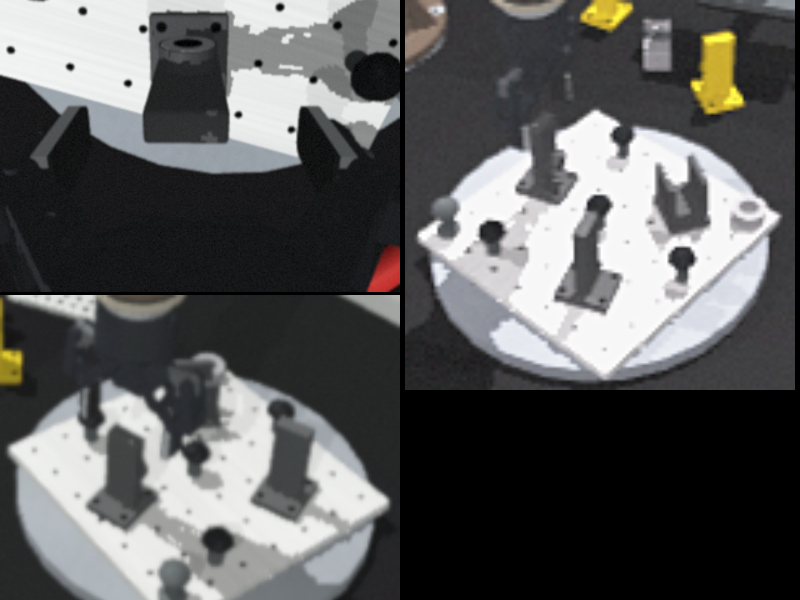

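Run:
```python
from h import *
s=r.sense();X=np.array(s["tcp_pos"]);print(X)
for n,(o,k) in dict(side=((245,200),400/150),scene=((180,190),3.25),wrist=((100,150),1.25)).items():
    C=cam(n);p=proj(C,X);q=(p-o)*k
    t=proj(C,[.4413,-.1455,.125]);print(n,p,'in mosaic',q,'walltop',(t-o)*k)
```

```text
[ 0.44205543 -0.14582397  0.10212145]
side [292.11068971 258.20736994] in mosaic [125.6285059  155.21965317] walltop [125.88538356 137.83104228]
scene [221.55548973 231.86972561] in mosaic [135.05534163 136.07660823] walltop [133.36389532 119.64714038]
wrist [254.52930447 230.12889695] in mosaic [193.16163059 100.16112119] walltop [192.19519463 126.04492953]
```

Call:
send_rows --deltas '[[[0, -0.002, 0, 0, 0.06], [0, -0.003, 0, 0, 0.03], [0, -0.003, 0, 0, 0.03], [0, -0.003, 0, 0, 0.03], [0, -0.003, 0, 0, 0.03], [0, -0.003, 0, 0, 0.03], [0, -0.003, 0, 0, 0.03], [0, -0.003, 0, 0, 0.03]]]' --grip_force 30

```text
time_s: 3.15
tcp_pos: [0.4418, -0.1428, 0.1025]
ee_rot: [0.0, 0.997, 0.073, 0.001]
ft_force: [-1.6, 0.2, 6.9]
grip_width: 0.0355
```

Call:
send_rows --deltas '[[[0, 0, -0.015, 0, 0.03], [0, 0, -0.04, 0, 0.03], [0, 0, -0.07, 0, 0.03], [0, 0, -0.09, -4, 0.03], [0.005, -0.015, -0.1, -10, 0.03], [0.01, -0.035, -0.1, -17, 0.03], [0.016, -0.055, -0.1, -24, 0.03], [0.022, -0.075, -0.1, -31, 0.03], [0.03, -0.095, -0.1, -38, 0.03], [0.037, -0.115, -0.1, -45, 0.03], [0.043, -0.135, -0.1, -51, 0.03], [0.047, -0.144, -0.1, -56, 0.03]]]'

```text
time_s: 4.35
tcp_pos: [0.4669, 0.0086, 0.2021]
ee_rot: [-0.0, 0.845, 0.535, 0.0]
ft_force: [-0.3, -0.3, -1.6]
grip_width: 0.0351
```

Run:
```python
from h import *
s=r.sense();print({k:np.round(v,3).tolist() for k,v in s.items()})
T=Ro.from_quat(np.roll(s["ee_rot"],-1)).as_matrix();print(np.degrees(np.arctan2(T[1,0],T[0,0])))
d=np.array([.4676,.0064,.2])-s["tcp_pos"];print(T.T@d)
```

```text
{'time_s': 4.35, 'joints': [-0.184, 0.197, 0.061, 1.974, -0.015, 0.971, -0.557], 'dq': [-0.026, 0.05, -0.159, -0.066, 0.047, 0.018, 0.633], 'tau': [-0.163, -46.445, 0.939, -29.226, -0.088, -0.021, -1.454], 'tcp_pos': [0.467, 0.009, 0.202], 'ee_rot': [-0.0, 0.845, 0.535, 0.0], 'ft_force': [-0.254, -0.332, -1.646], 'torque': [-0.016, -0.016, -0.023], 'grip_width': 0.035}
64.73674200946887
[-0.00167521  0.00150911  0.00209827]
```

Call:
send_rows --deltas '[[[0, 0, 0, -8, 0.03], [0, 0.001, 0, -16, 0.03], [0, 0.001, 0, -24, 0.03], [-0.001, 0.001, 0, -32, 0.03], [-0.001, 0.001, 0, -41.5, 0.03], [-0.001, 0.001, 0, -41.5, 0.03], [-0.001, 0.001, 0, -41.5, 0.03]]]'

```text
time_s: 5.05
tcp_pos: [0.4672, 0.0071, 0.2019]
ee_rot: [-0.0, 0.602, 0.799, 0.0]
ft_force: [-0.1, 0.1, -1.5]
grip_width: 0.0351
```

```bash
cat > snap.py <<'E'
import sys
from h import *
k=sys.argv[1]
s=r.sense();T=Ro.from_quat(np.roll(s["ee_rot"],-1)).as_matrix();print(s["time_s"],np.round(s["tcp_pos"],4),np.degrees(np.arctan2(T[1,0],T[0,0])),T[2],s["ft_force"],s["grip_width"])
X=np.array(s["tcp_pos"])+[0,0,-.04]
o=np.zeros((600,800,3),np.uint8)
for i,n in enumerate(("side","scene","wrist")):
    C=cam(n);p=proj(C,X).astype(int);im=capture(n);cv2.imwrite(f"pics/{n}{k}_raw.png",im)
    if n=="wrist": c=cv2.resize(im,(400,300));o[300:600,:400]=c
    else:
        y0=max(0,p[1]-37);x0=max(0,p[0]-50);c=cv2.resize(im[y0:y0+75,x0:x0+100],(400,300),interpolation=cv2.INTER_CUBIC);o[:300,400*i:400*i+400]=c;print(n,x0,y0)
cv2.imwrite(f"pics/m{k}.png",o)
E
python3 snap.py 3
```

```text
5.05 [0.4672 0.0071 0.2019] 106.02543445307812 [ 4.79636912e-04 -2.30119113e-04 -9.99999858e-01] [-0.09310846  0.07393487 -1.5092471 ] 0.0350532248175069
side 209 172
scene 200 162
```

View pics/m3.png

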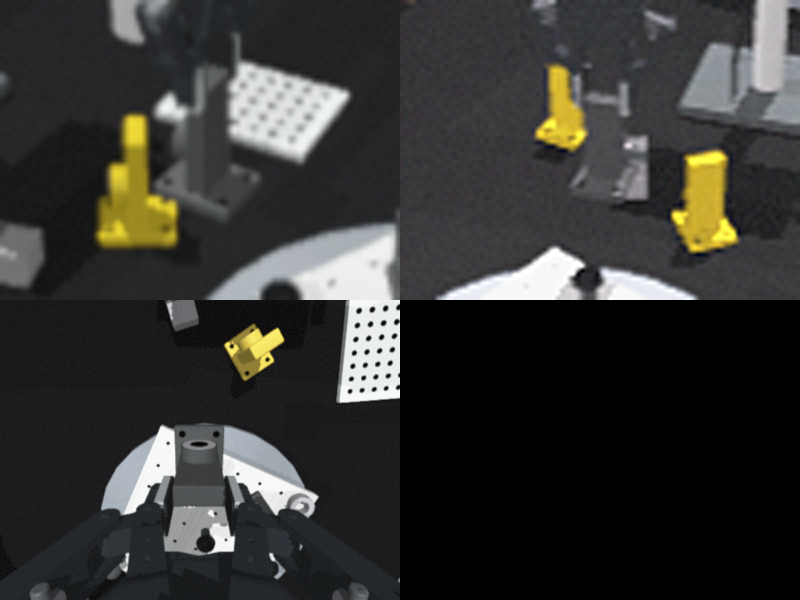

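Call:
send_rows --deltas '[[[0, 0, 0.02, 0, 0.03], [0, 0, 0.045, 0, 0.03], [0, 0, 0.07, 0, 0.03], [0, 0, 0.081, 0, 0.03], [-0.004, 0, 0.081, 0, 0.03], [-0.01, 0, 0.081, 0, 0.03], [-0.015, 0, 0.081, 0, 0.03], [-0.02, 0, 0.081, 0, 0.03], [-0.025, 0, 0.081, 0, 0.03], [-0.03, 0, 0.081, 0, 0.03], [-0.035, 0, 0.081, 0, 0.03], [-0.035, 0, 0.081, 0, 0.03]]]' --grip_force 20

```text
time_s: 6.4
tcp_pos: [0.4774, -0.027, 0.1212]
ee_rot: [0.0, 0.602, 0.799, 0.0]
ft_force: [-0.6, 2.7, -1.3]
grip_width: 0.035
```

```bash
python3 snap.py 4
```

```text
6.4 [ 0.4774 -0.027   0.1212] 106.03059359882046 [ 2.23515700e-04  6.12893013e-04 -9.99999787e-01] [-0.57898846  2.70019025 -1.25649103] 0.03502383181367858
side 220 199
scene 198 184
```

View pics/m4.png

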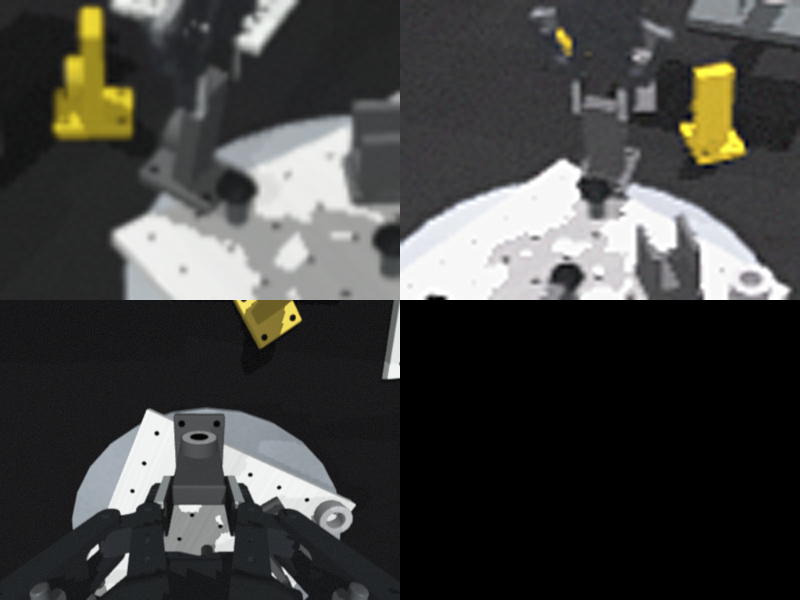

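Call:
send_rows --deltas '[[[-0.003, 0, 0, 0, 0.03], [-0.006, 0, 0, 0, 0.03], [-0.009, 0, 0, 0, 0.03], [-0.009, 0, 0, 0, 0.03], [-0.009, 0, 0, 0, 0.03]]]'

```text
time_s: 7.05
tcp_pos: [0.4797, -0.0352, 0.121]
ee_rot: [0.0, 0.601, 0.799, 0.0]
ft_force: [-0.3, 3.1, -0.3]
grip_width: 0.0349
```

Call:
send_rows --deltas '[[[0, 0, 0, 0, 0.03], [0, 0, 0, 0, 0.03], [0.01, 0, 0, 0, 0.03], [0.025, 0, -0.02, 0, 0.03], [0.04, 0, -0.05, 0, 0.03], [0.06, 0, -0.09, 0, 0.03], [0.07, 0, -0.12, 0, 0.03], [0.07, 0, -0.15, 0, 0.03], [0.07, 0, -0.15, 0, 0.03], [0.07, 0, -0.15, 0, 0.03]]]' --grip_force 60

```text
time_s: 8.05
tcp_pos: [0.4603, 0.0321, 0.2712]
ee_rot: [0.001, 0.601, 0.799, 0.0]
ft_force: [-0.2, -0.1, -2.0]
grip_width: 0.0341
```

```bash
python3 snap.py 5
```

```text
8.05 [0.4603 0.0321 0.2712] 106.06301237214606 [-5.22324556e-04  1.50528923e-03 -9.99998731e-01] [-0.24361307 -0.12091931 -2.00242683] 0.034054365199472886
side 201 148
scene 202 143
```

View pics/m5.png

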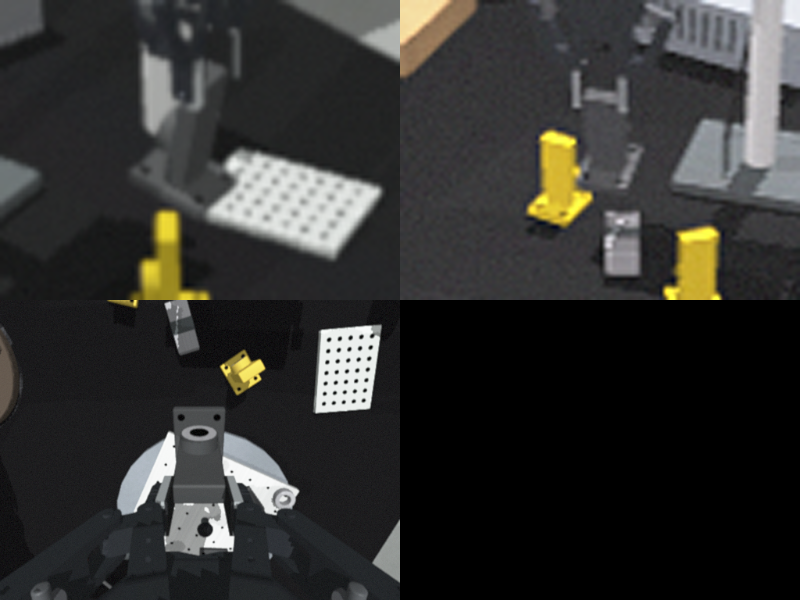

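Run:
```python
import cv2,numpy as np
w=cv2.imread("pics/wrist5_raw.png")[120:270,200:310]
w=cv2.convertScaleAbs(w,alpha=1.6,beta=10)
a=cv2.resize(w,(440,600),interpolation=cv2.INTER_CUBIC)
s=cv2.resize(cv2.convertScaleAbs(cv2.imread("pics/side5_raw.png")[155:205,230:265],alpha=1.5),(350,500),interpolation=cv2.INTER_CUBIC)
o=np.zeros((600,800,3),np.uint8);o[:,:440]=a;o[:500,450:]=s
cv2.imwrite("pics/z7.png",o)
```

```text
(no output)
```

View pics/z7.png

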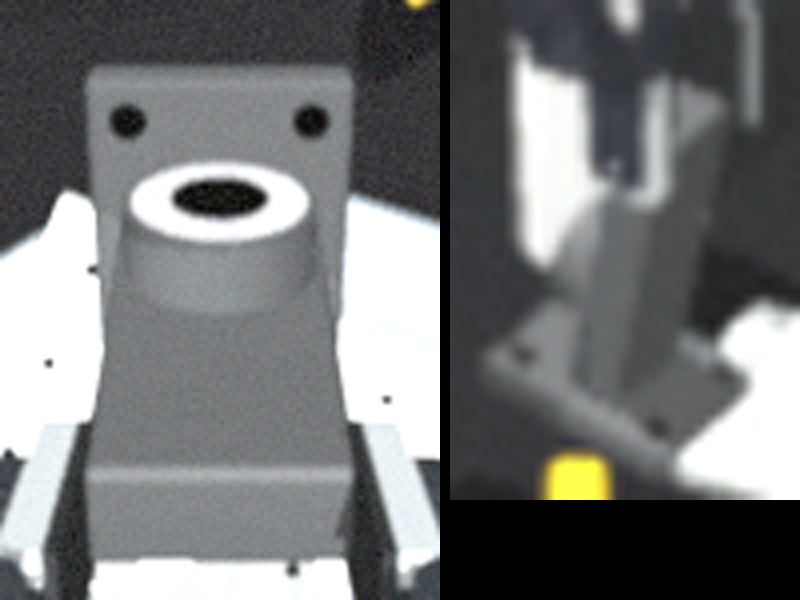

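```bash
cat > pnp.py <<'E'
from h import *
O=np.array([(30,25,-37.5),(30,-25,-37.5),(20,0,-7.5),(20,16,-7.5),(20,-16,-7.5),(8,18,47.5),(8,-18,47.5),(-8,18,47.5),(-8,-18,47.5)],float)/1000
def pose(I):
    s=r.sense();c=calibration("wrist");K=np.array(c["intrinsics"]);M=np.array(c["mount"])
    ok,rv,tv=cv2.solvePnP(O,np.array(I,float),K,None,flags=cv2.SOLVEPNP_ITERATIVE)
    R=cv2.Rodrigues(rv)[0];e=cv2.projectPoints(O,rv,tv,K,None)[0][:,0]-I
    T=np.eye(4);T[:3,:3]=R;T[:3,3]=tv[:,0]
    B=M@T
    E=np.eye(4);E[:3,:3]=Ro.from_quat(np.roll(s["ee_rot"],-1)).as_matrix();E[:3,3]=s["tcp_pos"]
    Wd=E@B
    print("err",np.round(e,1).tolist());print("tool frame\n",np.round(B,3));print("world\n",np.round(Wd,3))
    boss=Wd@[.02,0,-.0075,1];print("boss",np.round(boss,4),"tilt",np.arcsin(Wd[2,0]),np.arccos(Wd[2,2]),"yaw",np.degrees(np.arctan2(Wd[1,0],Wd[0,0])),"roll y.z",Wd[2,1])
    return Wd,E
E
python3 - <<'E'
from pnp import *
P=[(90,78),(350,78),(220,202),(130,202),(310,202),(89,470),(350,470),(92,558),(347,558)]
pose([(x/4+200-.4,y/4+120-.4) for x,y in P])
E
```

```text
err [[-0.4, 0.4], [0.5, 0.4], [-0.0, -0.2], [-0.8, -0.2], [0.8, -0.2], [-0.4, 0.4], [0.4, 0.4], [0.5, -0.5], [-0.5, -0.5]]
tool frame
 [[ 0.967 -0.001 -0.256  0.007]
 [-0.001 -1.    -0.001 -0.   ]
 [-0.256  0.001 -0.967  0.035]
 [ 0.     0.     0.     1.   ]]
world
 [[-0.268 -0.961  0.072  0.457]
 [ 0.929 -0.277 -0.246  0.038]
 [ 0.256  0.001  0.967  0.235]
 [ 0.     0.     0.     1.   ]]
boss [0.4514 0.0585 0.2327 1.    ] tilt 0.2591105501937194 0.25911151291728646 yaw 106.07370018468944 roll y.z 0.0006905592291817868
```

Call:
send_rows --deltas '[[[0, 0, 0.03, 0, 0.03], [-0.01, 0, 0.07, 0, 0.03], [-0.025, 0, 0.11, 0, 0.03], [-0.04, 0, 0.14, 0, 0.03], [-0.05, 0, 0.15, 0, 0.03], [-0.058, 0, 0.15, 0, 0.03], [-0.064, 0, 0.15, 0, 0.03], [-0.068, 0, 0.15, 0, 0.03], [-0.072, 0, 0.15, 0, 0.03], [-0.0755, 0, 0.15, 0, 0.03], [-0.0755, 0, 0.15, 0, 0.03], [-0.0755, 0, 0.15, 0, 0.03]]]' --grip_force 20

```text
time_s: 9.4
tcp_pos: [0.4805, -0.0394, 0.1206]
ee_rot: [-0.001, 0.601, 0.799, 0.0]
ft_force: [-0.8, 5.1, 0.4]
grip_width: 0.0342
```

Call:
send_rows --deltas '[[[0, 0, 0, 0, 0.03], [0, 0, 0, 0, 0.03], [0.01, 0, 0, 0, 0.03], [0.025, 0, -0.02, 0, 0.03], [0.04, 0, -0.05, 0, 0.03], [0.06, 0, -0.09, 0, 0.03], [0.07, 0, -0.12, 0, 0.03], [0.075, 0, -0.15, 0, 0.03], [0.075, 0, -0.15, 0, 0.03], [0.075, 0, -0.15, 0, 0.03]]]' --grip_force 60

```text
time_s: 10.4
tcp_pos: [0.46, 0.0325, 0.271]
ee_rot: [0.0, 0.601, 0.799, 0.001]
ft_force: [0.7, 0.1, -2.7]
grip_width: 0.0343
```

```bash
python3 snap.py 6
python3 - <<'E'
import cv2,numpy as np
w=cv2.imread("pics/wrist6_raw.png")[120:270,200:310]
a=cv2.resize(cv2.convertScaleAbs(w,alpha=1.6,beta=10),(440,600),interpolation=cv2.INTER_CUBIC)
f=lambda a,s:cv2.resize(a,None,fx=s,fy=s,interpolation=cv2.INTER_CUBIC)
x=f(cv2.imread("pics/side6_raw.png")[80:142,135:205],5);y=f(cv2.imread("pics/scene6_raw.png")[98:142,262:322],5.8)
o=np.zeros((600,800,3),np.uint8);o[:,:440]=a;o[:310,445:795]=x;o[320:320+y.shape[0],445:445+y.shape[1]]=y
cv2.imwrite("pics/z8.png",o)
E
```

```text
10.4 [0.46   0.0325 0.271 ] 106.1193346792159 [ 4.53133996e-04  1.35966570e-03 -9.99998973e-01] [ 0.68296047  0.08494274 -2.66008071] 0.03430687092555949
side 201 148
scene 202 143
```

View pics/z8.png

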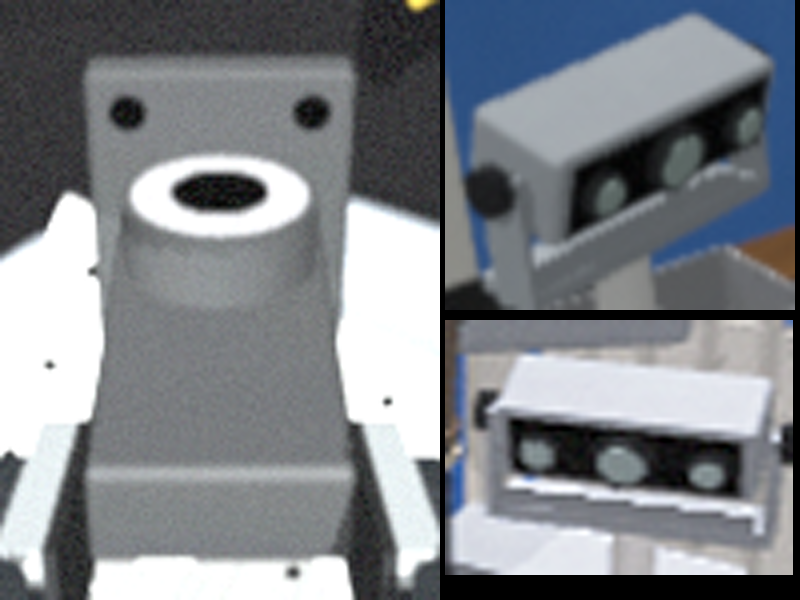

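Run:
```python
from pnp import *
P=[(89,70),(351,70),(220,194),(130,194),(310,194),(89,470),(350,470),(92,558),(347,558)]
Wd,E=pose([(x/4+200-.4,y/4+120-.4) for x,y in P])
h=np.array([np.cos(np.radians(106.2)),np.sin(np.radians(106.2)),0])
for th in(.30,.325,.35):
    x=h*np.cos(th)+np.array([0,0,np.sin(th)]);spot=np.array([.4587,.3432,.3462])-.18*x
    d=spot-(Wd@[.02,0,-.0075,1])[:3];print(th,np.round(spot,4),"world d",np.round(d,4),"tool",np.round(E[:3,:3].T@d,4))
w=cv2.imread("pics/wrist3_raw.png")[120:270,200:310]
a=cv2.resize(cv2.convertScaleAbs(w,alpha=1.6,beta=10),(440,600),interpolation=cv2.INTER_CUBIC);cv2.imwrite("pics/z9.png",a)
```

```text
err [[-0.5, 0.1], [0.6, 0.0], [-0.0, 0.3], [-1.0, 0.3], [1.0, 0.3], [-0.6, 0.4], [0.6, 0.4], [0.4, -0.8], [-0.4, -0.8]]
tool frame
 [[ 0.961 -0.001 -0.276  0.008]
 [-0.001 -1.    -0.001 -0.   ]
 [-0.276  0.001 -0.961  0.034]
 [ 0.     0.     0.     1.   ]]
world
 [[-0.267 -0.961  0.078  0.456]
 [ 0.923 -0.278 -0.266  0.04 ]
 [ 0.277  0.001  0.961  0.236]
 [ 0.     0.     0.     1.   ]]
boss [0.4506 0.0602 0.2339 1.    ] tilt 0.28042539256474713 0.2804272812842078 yaw 106.10482842813563 roll y.z 0.0010023102389605015
0.3 [0.5067 0.1781 0.293 ] world d [0.0561 0.1179 0.0591] tool [ 0.0978  0.0864 -0.0592]
0.325 [0.5063 0.1794 0.2887] world d [0.0557 0.1192 0.0549] tool [ 0.0992  0.0864 -0.0549]
0.35 [0.5059 0.1808 0.2845] world d [0.0553 0.1206 0.0506] tool [ 0.1006  0.0864 -0.0507]
```

View pics/z9.png

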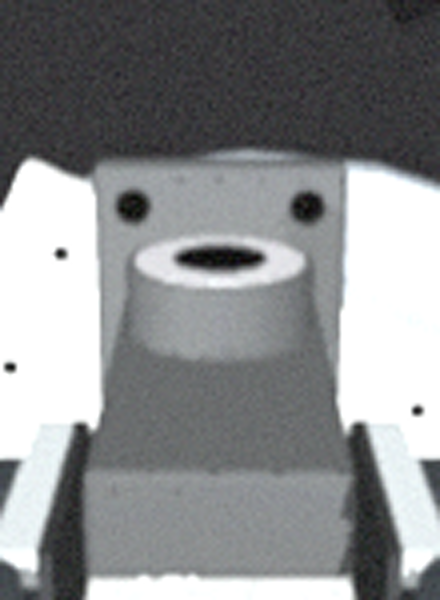

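Run:
```python
from pnp import *
P=[(97,163),(343,163),(220,262),(135,262),(305,262),(87,472),(352,472),(88,575),(352,575)]
pose([(x/4+200-.4,y/4+120-.4) for x,y in P])
```

```text
err [[-0.5, 0.6], [0.5, 0.6], [-0.0, -0.4], [-1.2, -0.4], [1.2, -0.5], [-0.0, 0.3], [0.1, 0.2], [0.8, -0.1], [-0.9, -0.1]]
tool frame
 [[ 0.999 -0.001 -0.034 -0.004]
 [-0.001 -1.    -0.001 -0.   ]
 [-0.034  0.001 -0.999  0.034]
 [ 0.     0.     0.     1.   ]]
world
 [[-0.278 -0.96   0.011  0.46 ]
 [ 0.96  -0.278 -0.033  0.028]
 [ 0.035  0.001  0.999  0.236]
 [ 0.     0.     0.     1.   ]]
boss [0.4542 0.0476 0.2287 1.    ] tilt 0.034762307573219804 0.03478734888582091 yaw 106.15864169196489 roll y.z 0.0013191705539478357
```

Call:
send_rows --deltas '[[[0, 0, 0.03, 0, 0.03], [-0.01, 0, 0.07, 0, 0.03], [-0.025, 0, 0.11, 0, 0.03], [-0.04, 0, 0.14, 0, 0.03], [-0.052, 0, 0.15, 0, 0.03], [-0.062, 0, 0.15, 0, 0.03], [-0.07, 0, 0.15, 0, 0.03], [-0.075, 0, 0.15, 0, 0.03], [-0.079, 0, 0.15, 0, 0.03], [-0.0815, 0, 0.15, 0, 0.03], [-0.0815, 0, 0.15, 0, 0.03], [-0.0815, 0, 0.15, 0, 0.03]]]' --grip_force 20

```text
time_s: 11.75
tcp_pos: [0.4817, -0.0446, 0.1206]
ee_rot: [-0.001, 0.601, 0.799, 0.001]
ft_force: [-2.8, 4.5, 0.7]
grip_width: 0.0345
```

Call:
send_rows --deltas '[[[0, 0, 0, 0, 0.03], [0, 0, 0, 0, 0.03], [0.01, 0, 0, 0, 0.03], [0.025, 0, -0.02, 0, 0.03], [0.04, 0, -0.05, 0, 0.03], [0.06, 0, -0.09, 0, 0.03], [0.07, 0, -0.12, 0, 0.03], [0.081, 0, -0.15, 0, 0.03], [0.081, 0, -0.15, 0, 0.03], [0.081, 0, -0.15, 0, 0.03]]]' --grip_force 60

```text
time_s: 12.75
tcp_pos: [0.4598, 0.0329, 0.2713]
ee_rot: [-0.0, 0.601, 0.8, 0.001]
ft_force: [-0.4, -0.6, -2.8]
grip_width: 0.034
```

```bash
python3 snap.py 7
python3 - <<'E'
import cv2,numpy as np
w=cv2.imread("pics/wrist7_raw.png")[120:270,200:310]
a=cv2.resize(cv2.convertScaleAbs(w,alpha=1.6,beta=10),(440,600),interpolation=cv2.INTER_CUBIC)
o=np.zeros((600,800,3),np.uint8);o[:,:440]=a;o[:270,440:]=cv2.resize(cv2.imread("pics/scene7_raw.png"),(360,270))
cv2.imwrite("pics/z10.png",o)
E
```

```text
12.75 [0.4598 0.0329 0.2713] 106.18471638353665 [ 0.00147321  0.00165563 -0.99999754] [-0.36067114 -0.61513461 -2.84473127] 0.03403159704118637
side 201 148
scene 202 143
```

View pics/z10.png

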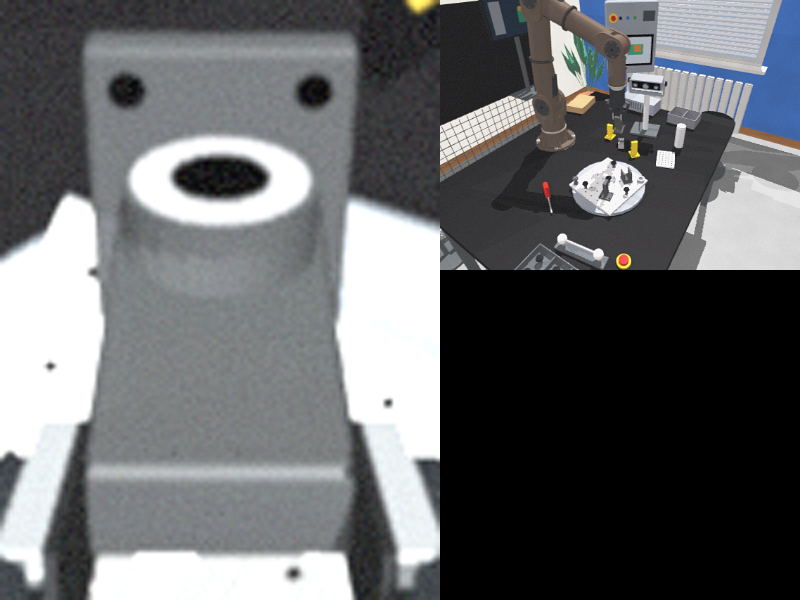

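Run:
```python
from pnp import *
P=[(87,48),(353,48),(220,180),(128,180),(312,180),(89,470),(350,470),(92,553),(347,553)]
Wd,E=pose([(x/4+200-.4,y/4+120-.4) for x,y in P])
h=np.array([np.cos(np.radians(106.2)),np.sin(np.radians(106.2)),0])
for th in(.30,.325,.35):
    x=h*np.cos(th)+np.array([0,0,np.sin(th)]);spot=np.array([.4587,.3432,.3462])-.18*x
    d=spot-(Wd@[.02,0,-.0075,1])[:3];print(th,np.round(spot,4),"world d",np.round(d,4),"tool",np.round(E[:3,:3].T@d,4))
```

```text
err [[-0.7, 0.1], [0.7, 0.1], [-0.0, 0.2], [-0.8, 0.2], [0.8, 0.2], [-0.7, 0.4], [0.7, 0.4], [0.5, -0.8], [-0.5, -0.8]]
tool frame
 [[ 0.944 -0.001 -0.329  0.011]
 [-0.001 -1.    -0.001 -0.   ]
 [-0.329  0.001 -0.944  0.033]
 [ 0.     0.     0.     1.   ]]
world
 [[-0.262 -0.961  0.093  0.455]
 [ 0.906 -0.278 -0.318  0.043]
 [ 0.331  0.001  0.944  0.236]
 [ 0.     0.     0.     1.   ]]
boss [0.4494 0.0632 0.2359 1.    ] tilt 0.3374457411231109 0.3374480290886682 yaw 106.13058598446487 roll y.z 0.001195639483540937
0.3 [0.5067 0.1781 0.293 ] world d [0.0573 0.1148 0.0571] tool [ 0.0945  0.0868 -0.0571]
0.325 [0.5063 0.1794 0.2887] world d [0.0569 0.1161 0.0528] tool [ 0.0959  0.0868 -0.0528]
0.35 [0.5059 0.1808 0.2845] world d [0.0565 0.1176 0.0486] tool [ 0.0974  0.0868 -0.0486]
```

Run:
```python
import pnp
from pnp import *
P3=[(97,163),(343,163),(220,262),(135,262),(305,262),(87,472),(352,472),(88,575),(352,575)]
P7=[(87,48),(353,48),(220,180),(128,180),(312,180),(89,470),(350,470),(92,553),(347,553)]
O0=O.copy()
for inset in(.001,.0017):
  pnp.O[:]=O0;pnp.O[:,1]-=np.sign(O0[:,1])*inset
  for P in(P3,P7):
    print('-----',inset);pose([(x/4+200-.4,y/4+120-.4) for x,y in P])
```

```text
----- 0.001
err [[0.0, 0.7], [0.0, 0.7], [-0.0, -0.8], [-0.5, -0.7], [0.5, -0.8], [0.3, -0.5], [-0.2, -0.5], [1.1, 0.9], [-1.2, 0.9]]
tool frame
 [[ 1.    -0.001 -0.003 -0.002]
 [-0.001 -1.    -0.001 -0.   ]
 [-0.003  0.001 -1.     0.027]
 [ 0.     0.     0.     1.   ]]
world
 [[-0.279 -0.96   0.003  0.459]
 [ 0.96  -0.279 -0.004  0.031]
 [ 0.005  0.002  1.     0.242]
 [ 0.     0.     0.     1.   ]]
boss [0.4532 0.0498 0.2349 1.    ] tilt 0.004915480465827458 0.005170536801045715 yaw 106.19572225329179 roll y.z 0.001603888697346977
----- 0.001
err [[0.1, 0.2], [-0.0, 0.2], [-0.0, -0.3], [0.1, -0.3], [-0.1, -0.3], [-0.3, -0.2], [0.3, -0.2], [0.9, 0.4], [-0.8, 0.4]]
tool frame
 [[ 0.957 -0.001 -0.29   0.012]
 [-0.001 -1.    -0.001 -0.   ]
 [-0.29   0.001 -0.957  0.028]
 [ 0.     0.     0.     1.   ]]
world
 [[-0.266 -0.961  0.083  0.455]
 [ 0.919 -0.278 -0.281  0.044]
 [ 0.292  0.001  0.956  0.242]
 [ 0.     0.     0.     1.   ]]
boss [0.449  0.0646 0.2407 1.    ] tilt 0.29677265076426024 0.2967757606084868 yaw 106.12874380289662 roll y.z 0.0013188459480988348
----- 0.0017
err [[0.4, 0
[... 352 characters left out ...]
.     0.     0.     1.   ]]
boss [0.4529 0.0511 0.2391 1.    ] tilt -0.0161240418648368 0.016208654264487487 yaw 106.19713943107902 roll y.z 0.001653865280072764
----- 0.0017
err [[0.6, 0.3], [-0.6, 0.3], [-0.0, -0.6], [0.7, -0.7], [-0.8, -0.6], [0.1, -0.7], [-0.1, -0.6], [1.2, 1.3], [-1.1, 1.3]]
tool frame
 [[ 0.965 -0.001 -0.263  0.013]
 [-0.001 -1.    -0.001 -0.   ]
 [-0.263  0.001 -0.965  0.024]
 [ 0.     0.     0.     1.   ]]
world
 [[-0.268 -0.961  0.075  0.455]
 [ 0.926 -0.278 -0.255  0.045]
 [ 0.266  0.001  0.964  0.246]
 [ 0.     0.     0.     1.   ]]
boss [0.4487 0.0655 0.2441 1.    ] tilt 0.26884233152370746 0.26884611740963454 yaw 106.12827249472943 roll y.z 0.0013924614820095456
```

Call:
send_rows --deltas '[[[0, 0.008, -0.01, 0, 0.03], [0.005, 0.025, -0.025, 0, 0.03], [0.015, 0.045, -0.04, 0, 0.03], [0.03, 0.065, -0.048, 0, 0.03], [0.045, 0.08, -0.048, 0, 0.03], [0.06, 0.087, -0.048, 0, 0.03], [0.073, 0.087, -0.048, 0, 0.03], [0.083, 0.087, -0.048, 0, 0.03], [0.09, 0.087, -0.048, 0, 0.03], [0.094, 0.087, -0.048, 0, 0.03], [0.094, 0.087, -0.048, 0, 0.03], [0.094, 0.087, -0.048, 0, 0.03]]]' --grip_force 80

```text
time_s: 14.1
tcp_pos: [0.5164, 0.146, 0.3178]
ee_rot: [-0.001, 0.601, 0.799, -0.0]
ft_force: [-0.4, -0.6, -1.5]
grip_width: 0.0333
```

```bash
python3 snap.py 8
python3 - <<'E'
import cv2,numpy as np
w=cv2.imread("pics/wrist8_raw.png")[110:270,200:310]
a=cv2.resize(cv2.convertScaleAbs(w,alpha=1.6,beta=10),(412,600),interpolation=cv2.INTER_CUBIC)
f=lambda a,s:cv2.resize(a,None,fx=s,fy=s,interpolation=cv2.INTER_CUBIC)
x=f(cv2.imread("pics/side8_raw.png")[80:200,135:265],2.9);y=f(cv2.imread("pics/scene8_raw.png")[90:170,230:330],3)
o=np.zeros((600,800,3),np.uint8);o[:,:412]=a;o[:x.shape[0],415:415+x.shape[1]]=x;o[355:355+y.shape[0],415:415+y.shape[1]]=y
cv2.imwrite("pics/z11.png",o)
E
```

```text
14.1 [0.5164 0.146  0.3178] 106.07867316279632 [ 0.00183464 -0.0022742  -0.99999573] [-0.35832403 -0.62049387 -1.52775477] 0.033345064803037144
side 189 111
scene 230 123
```

View pics/z11.png

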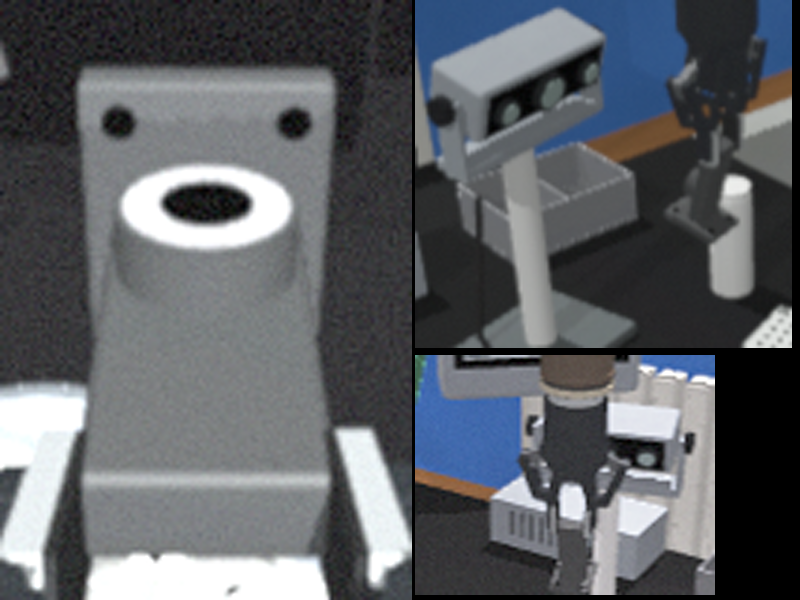

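View pics/m8.png

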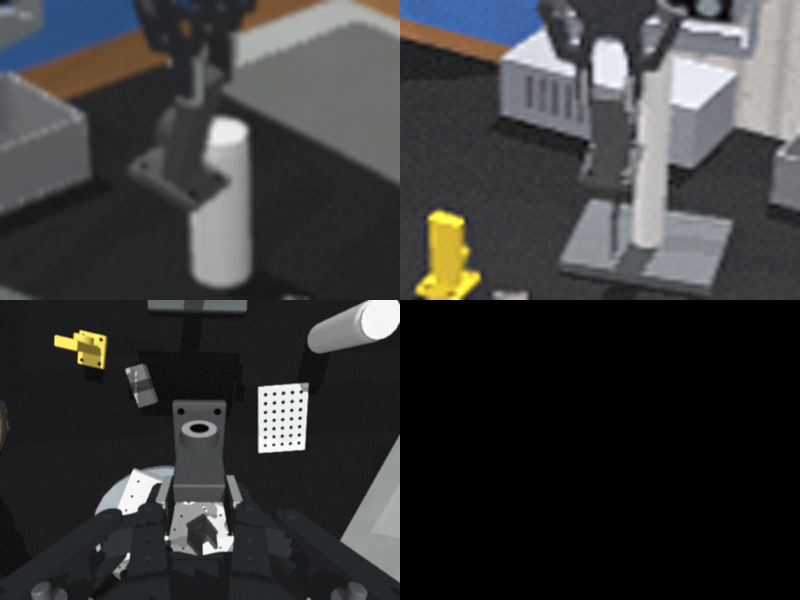

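Run:
```python
import pnp
from pnp import *
pnp.O[:,1]-=np.sign(O[:,1])*.001
P=[(80,83),(333,83),(206,207),(119,207),(293,207),(84,478),(328,478),(86,553),(326,553)]
Wd,E=pose([(x/3.745+200-.4,y/3.75+110-.4) for x,y in P])
h=np.array([np.cos(np.radians(106.2)),np.sin(np.radians(106.2)),0])
x=h*np.cos(.32)+np.array([0,0,np.sin(.32)]);spot=np.array([.4587,.3432,.3462])-.18*x
d=spot-(Wd@[.02,0,-.0075,1])[:3];print(spot,d,E[:3,:3].T@d)
pts=np.array([(a,b,c) for c in(-47.5,-37.5) for a,b in((30,25),(30,-25),(-30,-25),(-30,25))]+[(a,b,47.5) for a,b in((8,18),(8,-18),(-8,-18),(-8,18))],float)/1000
o=np.zeros((600,800,3),np.uint8)
for i,(n,x0,y0) in enumerate((("side",205,120),("scene",250,125))):
    im=cv2.imread(f"pics/{n}8_raw.png")[y0:y0+60,x0:x0+50];im=cv2.resize(im,(400,480),interpolation=cv2.INTER_CUBIC)
    C=cam(n)
    q=[tuple(((proj(C,(Wd@[*p,1])[:3])-(x0,y0)+.5)*8).astype(int)) for p in pts]
    for g in(q[:4],q[4:8],q[8:]): cv2.polylines(im,[np.array(g)],True,(0,255,255) ,1)
    o[:480,400*i:400*i+400]=im
cv2.imwrite("pics/ov.png",o)
```

```text
err [[0.6, 0.2], [-0.7, 0.2], [0.0, -0.5], [0.4, -0.5], [-0.3, -0.5], [-0.3, -0.5], [0.2, -0.4], [1.1, 0.9], [-1.1, 0.9]]
tool frame
 [[ 0.957 -0.001 -0.289  0.012]
 [-0.001 -1.    -0.001 -0.   ]
 [-0.289  0.001 -0.957  0.028]
 [ 0.     0.     0.     1.   ]]
world
 [[-0.265 -0.961  0.082  0.513]
 [ 0.919 -0.277 -0.279  0.158]
 [ 0.29   0.001  0.957  0.29 ]
 [ 0.     0.     0.     1.   ]]
boss [0.5069 0.1783 0.2884 1.    ] tilt 0.2947091868080123 0.29471191994088325 yaw 106.08698420516251 roll y.z 0.001232596299025824
[0.50636908 0.17912194 0.28957802] [-0.00049652  0.00086082  0.00119907] [ 0.00096698 -0.00024171 -0.00119659]
```

View pics/ov.png

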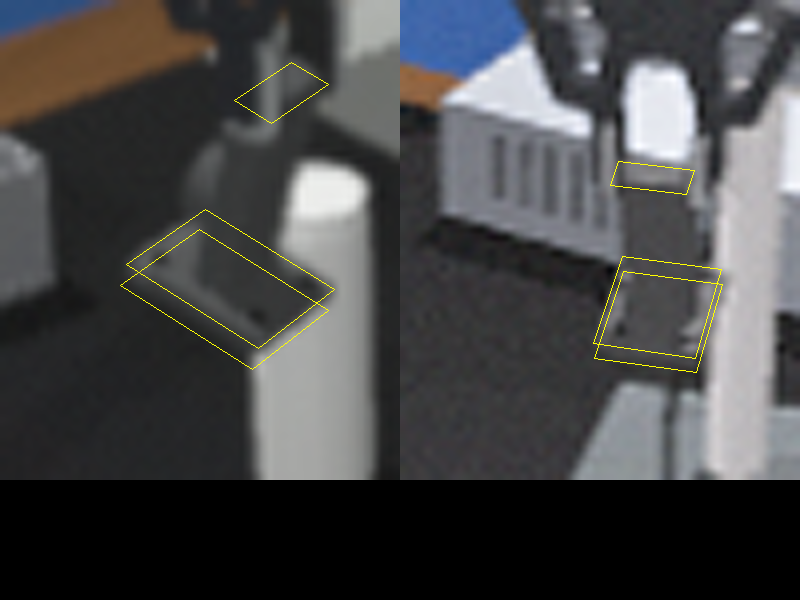

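Run:
```python
from h import *
s=r.sense();print(s["time_s"],s["tcp_pos"],np.round(s["dq"],3),s["grip_width"],s["ft_force"])
if np.abs(s["dq"]).max()<.03: print(r.close_job())
```

```text
14.25 [0.51650669 0.14599749 0.31772295] [-0.     0.001 -0.004  0.     0.     0.     0.   ] 0.033170300121769726 [-0.41283525  0.21408385 -1.12867518]
the job is handed in; nothing more can be done
None
```

I gripped the bossed bracket by the 36 mm width of its wall. I then pushed the back of its foot lightly against a fixed mushroom support to lean it back in the jaws, since the moves can't tilt the tool. I carried it to the scan spot and handed the job in at 14.25 s, still gripped (80 N) and still.

**Last checks:**
- **Position:** the wrist-camera fit put the boss face at (0.507, 0.178, 0.288) m, about 2 mm from my estimate of the scan spot. Overlaying that pose on the side and scene pictures agreed to about 3 mm.
- **Angles:** lean is about 0.29 rad, with no measurable sideways lean. My scanner-tilt estimates ran from 0.31 to 0.34 rad, and I aimed for 0.32. Yaw is 106.1° against 106.2° for the head.
- **Surroundings:** nothing but the fixed support was touched on purpose. The scanner and bystanders looked unmoved in the pictures, but I did not measure each one.

**Disagreements:**
- **Wrist fit:** it first placed the bracket about 9 mm too low, because the casting looks slightly smaller than its stated size. I assumed rounded edges and inset the model edges 1 mm. That matched the upright picture, reading zero lean and within about 2 mm of the height expected from the grasp.
- **Tilt pushes:** the lean needed three pushes because it fell short on the first two.

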